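# Set the transit lock on a coffee grinder head

### The job

Make the coffee grinder head ready for shipping: press its spring-loaded plunger down by the black press bar until you feel it come to rest on the rubber buffer, and while holding it down slide the red keeper fully across so that its lips trap the plunger's brass ears, then let go. Press gently, with at most 25 N on the bar and on the keeper, and leave the tamper, cup, jug and burr ring where they stand.

Things in the scene. Friction and masses are not known exactly. Their poses are not given: they have to be found in the camera images.
- head: Coffee grinder head, bolted down. Grey block 170 x 150 mm (x, y), 12 mm high; on it an aluminium drum, radius 62 mm, top at z = 72 mm. Origin: centre of the block's underside, z up. All x, y, z in the other entries are mm in this frame. The plunger's axis is x = 0, y = 0; the keeper closes towards this frame's +y.
- plunger: The plunger with its black press bar: x -11 to 11, y -36 to 42, smooth flat top (friction 0.25) at z = 130 when up. Origin coincides with the head's when up and goes straight down with it, 22 mm at most. May be pressed anywhere; closed fingertips pressing at y = -8 can then slide in +y on it and push the keeper's bridge ahead of them. Over 25 N on the bar damages the lock.
- bar_top (a point): Centre of the press bar's top, x 0, y 3, z 130 when up. Spring: about 5 N at first plus 0.3 N per mm; let go untrapped the plunger springs up. At 6 to 17 mm down (differs from head to head, not given) it meets a rubber buffer and the force rises steeply, about 20 N per mm. 12 to 18 N in all holds it on the buffer, deep enough for the keeper to pass.
- ears (a point): On the plunger's axis at the height of the tops of its two brass ears: x -24 to 24, y 0 to 14, 18 mm high, tops 14 mm below the bar's top. They must be pushed lower than the keeper's lips. The carrier that holds keeper and buffer sits at another height on each head: the ears get clear of the lips at 6 to 16 mm of plunger travel, about 0.4 mm before the buffer is met.
- keeper (a joint): How far the red keeper is slid along the head's +y, m: 0 to 0.004 at the start (open), 0.020 at its end stop (closed). Friction about 2.5 N; it stays where left; over 25 N damages it. Rails beside the bar (x 26 to 35 each side) carry lips pointing inward (x 14 to 27, 6 mm thick) that slide over the ears. With the plunger too high the lips hit the ears' sides and it stops near 0.006.
- bridge_open (a point): Point fixed on the head at x 0, y 16, z 137: about where the push face (-y side) of the keeper's red bridge is when open; it moves on in +y by the keeper joint. The bridge is an upright plate over the bar, x -34 to 34, 20 mm high, 6 thick, lower edge at z 132 to 142, 18 mm above the bar when the ears clear, so fingers pressing the bar push it with their sides. 54 mm between its uprights.
- tamper: Dark wooden coffee tamper standing upright, 58 mm across, 84 mm high, origin under its foot. Leave alone.
- cup: White cup, 66 mm across, 62 mm high, origin under its foot. Leave alone.
- jug: Small metal jug with a handle, 72 mm across, 85 mm high, origin under its foot. Leave alone.
- burr: Dark steel burr ring lying flat, 64 mm across, 12 mm high, origin at the centre of its underside. Leave alone.
Not all that is in view belongs to the job. Of the things that look like the head, the middle-sized one is meant.

How it is judged:
By the outcome, as a careful person would: the job done as asked, in the order asked, and still so for the second after the job is handed in, with the robot touching nothing.
It also fails if it takes over 38 s, if anything falls off the work surface, if the arm or the gripper's body presses on something with over 40 N, if the wrist force passes 120 N, or if a joint passes its speed limit or range.

### The arm

A 6-joint arm with a two-finger parallel gripper is mounted at the origin on the work surface. World frame = base frame: x ahead of the robot, y to its left, z up, the work surface at z = 0. Lengths are in m, angles in rad, forces in N, time in s.
With the tool pointing down it reaches from about 0.325 to 0.925 m from the base axis. Payload 3.1 kg.
Tool frame: the origin (TCP) lies on the mounting face of the last link; the fingertips stand 173 mm ahead of it and the grasp point (between the pads) lies 155 mm ahead of it; z points along the fingers, y is the direction in which the jaws open and shut (so a half turn about z gives the same grasp; the last joint's range is limited). The gripper opens to 85 mm and grips with 20 to 120 N. Pads are 22 mm wide; open, the fingers measure 114 mm over their backs; the gripper's body (76 mm by 85 mm) begins 54 mm behind the grasp point. The pads swing forward as they close: fully open they stand 13 mm farther back than shut.
Start: joints at [-1.24, 0.217, 1.613, -0, 1.311, -0.112], TCP at [0.268, -0.565, 0.405] pointing down, gripper open.
Joint ranges: [-2.75, 2.75], [-0.78, 2.1], [0.31, 2.55], [-1.13, 4.27], [0.13, 2.63], [-2.58, 2.58]. Speed limits (rad/s): [2.79, 2.79, 3.14, 3.14, 3.14, 3.14].

### API

Orientations are given as a unit quaternion [w, x, y, z].
In Python, from plant import ctrl gives the robot as it stands. The module is installed in compiled form; this text tells all that it offers.
- The arm moves only by the shell command python3 -m pendant 'ROWS' [OPENING]. ROWS is JSON, a list of rows, each a list of 6 numbers: the shift along the world's x, y, z in m, then the turn, a rotation vector about the world's x, y, z in degrees. A call has exactly 10 rows; each row is the pose to reach, as a shift and turn from the pose commanded when the call began; what a row does not reach only later rows make up. A row lasts 1/10 s, in which the tool goes at most 50 mm and 8.59 degrees, less where a joint would pass 70% of its speed; a pose out of reach is approached as far as the arm can. A call with a gripper value outside its range is refused whole. OPENING is the finger opening in m, from 0 to 0.0854, set as the call begins (- or left out, the last holds). The fingers move at their own pace and stop on an object; the grip force is fixed at half the most. Time passes only in rows, so rows that repeat a pose let the fingers close, or fill a call up. It gives the time, the measured TCP pose, the force and the opening at its end, in the units of the state.
- ctrl.get_state(): the state, without advancing time (a new reading comes with each control period).
- ctrl.snapshot(name): name is "scene" or "top" or "wrist"; returns (picture, depth): 420x560x3 uint8, red, green, blue; 420x560 float32, m along the optical axis (not along the pixel's ray), 0 where there is no reading.
- ctrl.camera_params(name): a dict with "fov_y" (degrees; the focal length in pixels is half the picture's height over the tangent of half this angle, whatever the lens; pixels are square), "cx", "cy" (the principal point, pixels), "R" (3x3) and "t" (3): a world point X has camera coordinates R X + t; the wrist camera has in their place "hand_eye" (4x4, takes a point from camera to tool coordinates, whose origin is the TCP and whose axes are the flange's). Camera axes: x right, y down, z forward; pixel columns grow to the right and rows downward; lengths in m; the calibration is good to about 2 mm. A picture is of the moment at which its call begins: read the wrist's pose just before it. camera_params takes no time and is no camera call.
- ctrl.close_job(): hands the job in, once; it reports no verdict.
The state is a dict: "clock": time; "joint_positions": joint angles; "qd": joint speeds; "effort": joint torques, N m; "ee_pos": TCP position; "tool_rot": TCP orientation; "ft_force": force on the tool from outside, world axes, zero at the start; "wrist_torque": the same for the moment, N m; "gripper_width": opening from 0.0 (shut) to 1.0 (fully open).
Only numpy, scipy, OpenCV 4.12 (cv2) and the standard library are available. Lean on these libraries where they do the work, as an engineer would, in place of code of your own. Each camera call takes 0.05 s, during which the arm holds its last target.

## Working session

There is one attempt and no reset: what is moved stays moved. The work goes in short steps, Python scripts to look and compute and a shell command to move; the robot and the scene stay as the last step left them, time stands still between calls to the robot, and variables do not carry over. Pictures are saved under pics/ and viewed, and the job is handed in when it is done.

```bash
mkdir -p pics; ls
python3 - <<'E'
from plant import ctrl
import cv2,numpy as np
s=ctrl.get_state();print(s)
for n in("scene","top"):
    p,d=ctrl.snapshot(n);cv2.imwrite(f"pics/{n}0.png",p[:,:,::-1]);np.save(f"pics/{n}0.npy",d);np.save(f"pics/{n}0_rgb.npy",p)
    print(n,ctrl.camera_params(n))
print(ctrl.camera_params("wrist"))
E
```

```text
pics
{'clock': 0.0, 'joint_positions': array([-1.24020051e+00,  2.17778520e-01,  1.61493488e+00, -1.30354296e-05,
        1.31130573e+00, -1.12181384e-01]), 'qd': array([-0.00131913,  0.00158372,  0.00083446,  0.00135547, -0.00027726,
        0.00225297]), 'effort': array([-1.20134140e-03, -3.96850169e+01, -3.03855371e+01, -2.75295342e-04,
        9.78980184e-03, -5.34144633e-06]), 'ee_pos': array([ 0.26767923, -0.56433166,  0.40335227]), 'tool_rot': array([-1.20532666e-03,  9.75592387e-01,  2.19586023e-01, -1.38491378e-04]), 'ft_force': array([-0.40392501, -0.12267955,  0.40732534]), 'wrist_torque': array([-0.00086229, -0.03628277, -0.03728055]), 'gripper_width': 1.0037898832048213}
scene {'fov_y': 56.51228451849982, 'cx': 285.94253209794186, 'cy': 216.97618018611922, 'R': array([[-0.13061414,  0.99135815, -0.01220525],
       [ 0.55296576,  0.06262565, -0.8308471 ],
       [-0.82290268, -0.11526947, -0.5563669 ]]), 't': array([ 0.04176858, -0.23975911,  1.24593348])}
top {'fov_y': 48.58969124742398, 'cx': 280.9168635349415, 'cy': 210.49049998894603, 'R': array([[ 0.01608687, -0.9998122 , -0.01080645],
       [-0.98419365, -0.01392736, -0.17654714],
       [ 0.17636348,  0.01347573, -0.98423286]]), 't': array([0.05070268, 0.59775548, 0.92313395])}
{'fov_y': 70.70436804760938, 'cx': 278.5643867635811, 'cy': 212.8978932679174, 'hand_eye': array([[-8.15539679e-04, -9.47626215e-01, -3.19380480e-01,
         8.20027786e-02],
       [ 9.99999641e-01, -6.99597553e-04, -4.77744930e-04,
        -5.50798370e-04],
       [ 2.29285818e-04, -3.19380755e-01,  9.47626446e-01,
         3.13316544e-02],
       [ 0.00000000e+00,  0.00000000e+00,  0.00000000e+00,
         1.00000000e+00]])}
```

View pics/scene0.png

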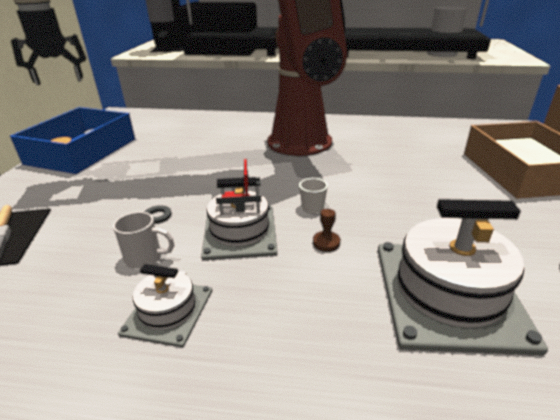

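View pics/top0.png

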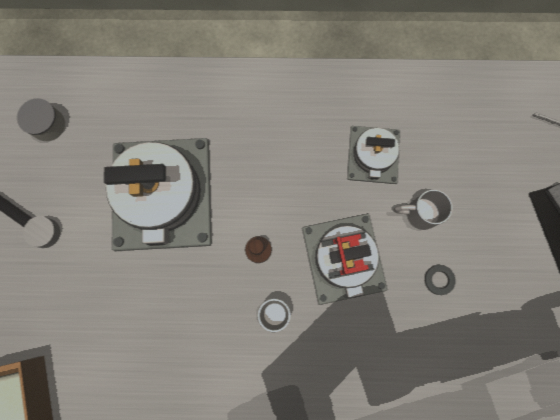

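Three things look like the head in the top picture: small (375,154), middle (345,257) and large (157,192). The middle one has the red keeper and its block of about 75 px fits the 150–170 mm described. I'll confirm it in an enlarged crop and measure its pose.

```bash
cat > h.py <<'E'
import numpy as np
from plant import ctrl
def cloud(d,c,T=None):
    h,w=d.shape;f=h/2/np.tan(np.radians(c["fov_y"]/2))
    v,u=np.mgrid[:h,:w];X=np.stack([(u-c["cx"])/f*d,(v-c["cy"])/f*d,d],-1)
    if "R" in c: return (X-c["t"])@c["R"]
    return X
E
python3 - <<'E'
from h import *
import cv2
d=np.load("pics/top0.npy");p=np.load("pics/top0_rgb.npy")
P=cloud(d,ctrl.camera_params("top"))
crop=p[200:320,285:405];cv2.imwrite("pics/crop0.png",cv2.resize(crop[:,:,::-1],(600,600),interpolation=cv2.INTER_CUBIC))
s=np.load("pics/scene0_rgb.npy")[150:260,180:300];cv2.imwrite("pics/crop1.png",cv2.resize(s[:,:,::-1],(654,600),interpolation=cv2.INTER_CUBIC))
for u,v in[(345,257),(348,255),(350,240),(375,154),(150,190),(310,230),(330,300),(258,250),(274,315),(440,280),(430,207)]: print(u,v,P[v,u].round(4))
# block
m=np.zeros(d.shape,bool);m[205:310,295:395]=1
b=m&(P[...,2]>.006)&(P[...,2]<.018)
import sys
q=P[b][:,:2].astype(np.float32);print(len(q),cv2.minAreaRect(q))
t=m&(P[...,2]>.066)&(P[...,2]<.078);q=P[t][:,:2];print(len(q),q.min(0),q.max(0),cv2.minEnclosingCircle(q.astype(np.float32)))
r=p.astype(int);red=m&(r[...,0]>110)&(r[...,1]<60)&(r[...,2]<60)
print(red.sum());z=P[red];print(np.percentile(z[:,2],[1,10,50,90,99]))
k=m&(r.max(-1)<60)&(P[...,2]>.12)&(P[...,2]<.14);q=P[k];print(k.sum(),cv2.minAreaRect(q[:,:2].astype(np.float32)),np.median(q[:,2]))
E
```

```text
345 257 [ 0.4952 -0.0639  0.1323]
348 255 [ 0.4992 -0.0697  0.1312]
350 240 [ 0.5295 -0.0759  0.116 ]
375 154 [ 0.722  -0.1394  0.0554]
150 190 [0.6252 0.3219 0.1076]
310 230 [ 0.5607 -0.003   0.0227]
330 300 [ 0.4136 -0.0463  0.0147]
258 250 [0.5105 0.104  0.0825]
274 315 [0.3804 0.0714 0.0076]
440 280 [ 0.4593 -0.2819  0.0066]
430 207 [ 0.6178 -0.267   0.0065]
2135 ((0.5074113607406616, -0.08016226440668106), (0.224454864859581, 0.21699433028697968), 0.6311488151550293)
1635 [ 0.44013392 -0.13914403] [ 0.56392415 -0.01309825] ((0.5024639964103699, -0.07586672157049179), 0.06375665217638016)
60
[0.09661537 0.11264198 0.14472803 0.16225988 0.16432267]
71 ((0.5023056268692017, -0.07302731275558472), (0.02012484148144722, 0.07247452437877655), 9.436592102050781) 0.1321942982655767
```

View pics/crop0.png

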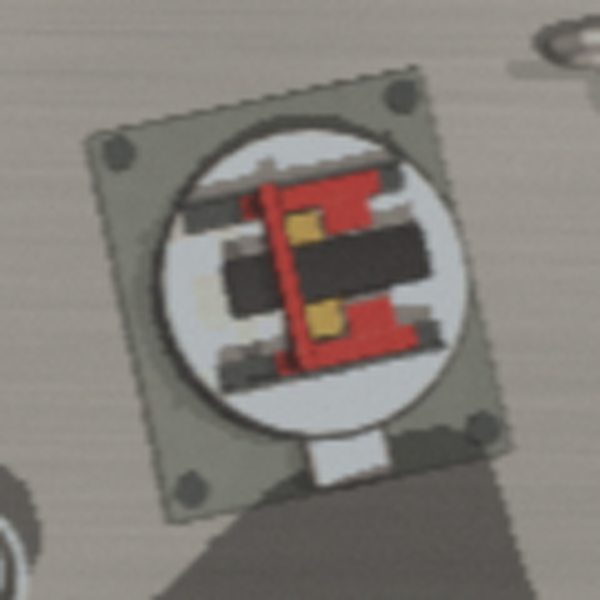

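View pics/crop1.png

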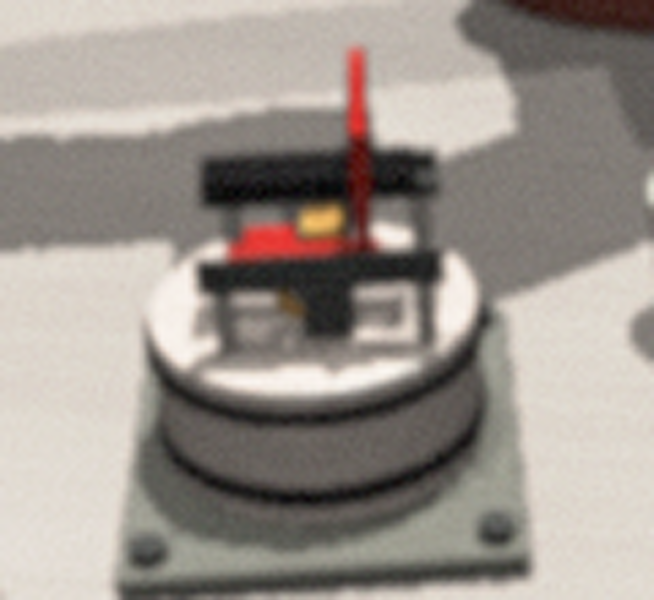

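The crop shows the middle head with its red keeper. The bridge is at crop (285,275), the bar runs from (225,285) to (430,250), and head +y points left, which is world +y. Yaw is about 10–11°. I'm moving above it with the fingers closed, turning the jaws along head x.

```bash
python3 -m pendant '[[0.005,0.01,0,0,0,2],[0.02,0.04,0,0,0,8],[0.038,0.078,0,0,0,15],[0.057,0.118,0,0,0,22],[0.076,0.158,0,0,0,29],[0.095,0.198,0,0,0,36],[0.114,0.236,0,0,0,42],[0.132,0.27,0,0,0,48],[0.145,0.295,0,0,0,52],[0.15,0.305,0,0,0,54]]' 0 && python3 -m pendant '[[0.005,0.01,0,0,0,2],[0.014,0.028,0,0,0,5],[0.026,0.053,0,0,0,8],[0.038,0.078,0,0,0,11],[0.05,0.103,0,0,0,14],[0.062,0.128,0,0,0,17],[0.073,0.15,0,0,0,19.5],[0.081,0.166,0,0,0,21],[0.085,0.174,0,0,0,22],[0.086,0.175,0,0,0,22]]'
python3 - <<'E'
from h import *
import cv2
from scipy.spatial.transform import Rotation as R
s=ctrl.get_state();p,d=ctrl.snapshot("wrist");cv2.imwrite("pics/w1.png",p[:,:,::-1])
np.savez("pics/w1.npz",p=p,d=d,pos=s["ee_pos"],q=s["tool_rot"])
M=R.from_quat(s["tool_rot"],scalar_first=True).as_matrix();print(M.round(4),s["ee_pos"],s["joint_positions"],s["ft_force"])
E
```

```text
clock: 1.1
ee_pos: [0.4184, -0.2568, 0.4044]
tool_rot: [-0.001, 0.768, 0.641, 0.0]
ft_force: [-0.0, -0.5, 0.1]
gripper_width: -0.003
clock: 2.1
ee_pos: [0.504, -0.0845, 0.4045]
tool_rot: [-0.0, 0.633, 0.774, -0.0]
ft_force: [-0.6, -0.3, -0.8]
gripper_width: 0.004
[[-1.981e-01  9.802e-01 -4.000e-04]
 [ 9.802e-01  1.981e-01 -2.000e-04]
 [-1.000e-04 -4.000e-04 -1.000e+00]] [ 0.50400008 -0.08454157  0.40453767] [-3.03525604e-01 -2.80713215e-02  1.87877311e+00 -3.03477637e-04
  1.29124088e+00 -5.02908964e-01] [-0.64353678 -0.32606342 -0.82977136]
```

View pics/w1.png

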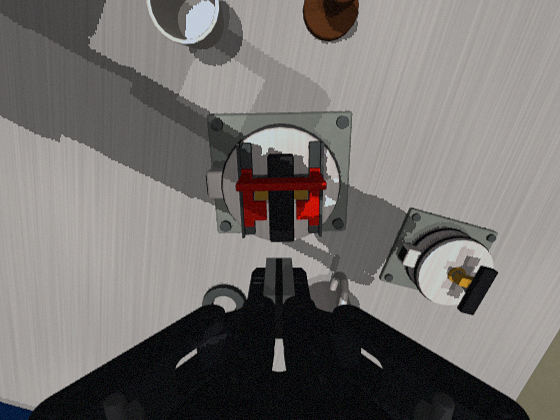

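The wrist view shows the bar at about (281,198), the bridge at (281,184) and the closed fingertips at (279,262). The image axes are almost aligned with the head. Next I'm measuring its exact pose.

Run:
```python
from h import *
import cv2
from scipy.spatial.transform import Rotation as R
from scipy.optimize import least_squares
a=np.load("pics/w1.npz");p=a["p"].astype(int);d=a["d"]
c=ctrl.camera_params("wrist");M=R.from_quat(a["q"],scalar_first=True).as_matrix();H=c["hand_eye"]
X=cloud(d,c);W=(X@H[:3,:3].T+H[:3,3])@M.T+a["pos"]
m=np.zeros(d.shape,bool);m[100:245,195:365]=1;m&=d>0
t=m&(W[...,2]>.066)&(W[...,2]<.078);q=W[t];print("drumtop z",np.median(q[:,2]))
print(cv2.minEnclosingCircle(q[:,:2].astype(np.float32)))
def rep(n,k):
    q=W[k];r=cv2.minAreaRect(q[:,:2].astype(np.float32));print(n,k.sum(),r,np.median(q,0).round(4))
b=m&(W[...,2]>.005)&(W[...,2]<.019);rep("block",b)
black=(p.max(-1)<70)
bar=m&black&(W[...,2]>.122)&(W[...,2]<.14);bar[:,:262]=0;bar[:,300:]=0;rep("bar",bar)
red=m&(p[...,0]>90)&(p[...,1]<60)&(p[...,2]<60)
br=red&(W[...,2]>.135);rep("bridge",br);print(np.percentile(W[br][:,2],[1,10,50,90,99]))
yaw=np.arctan2(M[1,1],M[0,1]);print(np.degrees(yaw))
# head frame about guess
C=np.array([.5025,-.0759])
for ya in (np.radians(11),):
    Rm=np.array([[np.cos(ya),-np.sin(ya)],[np.sin(ya),np.cos(ya)]])
    for n,k in(("bar",bar),("bridge",br),("block",b),("redlow",red&(W[...,2]<.125)&(W[...,2]>.09))):
        h=(W[k][:,:2]-C)@Rm*1000;print(n,np.percentile(h,[1,5,50,95,99],axis=0).round(1).tolist(),np.percentile(W[k][:,2],[5,50,95]).round(4))
```

```text
drumtop z 0.0712330825821077
((0.5035747289657593, -0.07519739121198654), 0.06195433437824249)
block 5396 ((0.5035330653190613, -0.07523585110902786), (0.17002488672733307, 0.14973776042461395), 12.601519584655762) [ 0.5032 -0.0286  0.0113]
bar 1900 ((0.5032622814178467, -0.07223598659038544), (0.022795192897319794, 0.07789678126573563), 12.669224739074707) [ 0.5027 -0.0743  0.1293]
bridge 35 ((0.5021232962608337, -0.05306384712457657), (0.05947260558605194, 0.004451027140021324), 13.535134315490723) [ 0.5242 -0.0477  0.1579]
[0.15641263 0.15680888 0.1578751  0.15845703 0.15885315]
11.42862466161921
bar [[-9.9, -34.1], [-8.9, -31.0], [1.0, 1.4], [10.9, 39.9], [12.0, 41.9]] [0.1278 0.1293 0.1304]
bridge [[-25.6, 20.8], [-16.9, 22.5], [26.8, 24.2], [33.6, 25.7], [33.6, 25.9]] [0.1567 0.1579 0.1586]
block [[-83.2, -71.7], [-79.3, -64.4], [14.4, 49.9], [82.4, 73.2], [85.4, 75.5]] [0.0098 0.0113 0.017 ]
redlow [[-32.8, -26.5], [-31.3, -24.5], [25.5, -14.2], [35.3, 25.9], [36.3, 28.1]] [0.1105 0.1117 0.1128]
```

Head pose: centre (0.5035, −0.0752), yaw 12.6°. The bar top is at about 0.130. The bridge's lower edge is at about 0.138, so the ears should clear at about 10 mm of travel. The keeper now stands at about 0.003. I'll descend to just above the bar at y=−8.

```bash
python3 -m pendant '[[0,0,-0.004,0,0,0.3],[0.0005,0.0005,-0.014,0,0,0.6],[0.001,0.001,-0.027,0,0,0.9],[0.001,0.0015,-0.042,0,0,1.2],[0.001,0.0015,-0.057,0,0,1.2],[0.001,0.0015,-0.071,0,0,1.2],[0.001,0.0015,-0.083,0,0,1.2],[0.001,0.0015,-0.091,0,0,1.2],[0.001,0.0015,-0.095,0,0,1.2],[0.001,0.0015,-0.096,0,0,1.2]]'
python3 - <<'E'
from h import *
import cv2
p,d=ctrl.snapshot("wrist");cv2.imwrite("pics/w2.png",p[:,:,::-1])
p,d=ctrl.snapshot("scene");cv2.imwrite("pics/s2.png",cv2.resize(p[110:270,160:320,::-1],(600,600)))
s=ctrl.get_state();print(s["ee_pos"],s["ft_force"])
E
```

```text
clock: 3.15
ee_pos: [0.5048, -0.0832, 0.3083]
tool_rot: [-0.0, 0.625, 0.78, -0.0]
ft_force: [0.7, 0.3, 0.3]
gripper_width: 0.001
[ 0.50509845 -0.08328211  0.30907132] [ 0.95677262  0.08049007 -1.31123657]
```

View pics/w2.png

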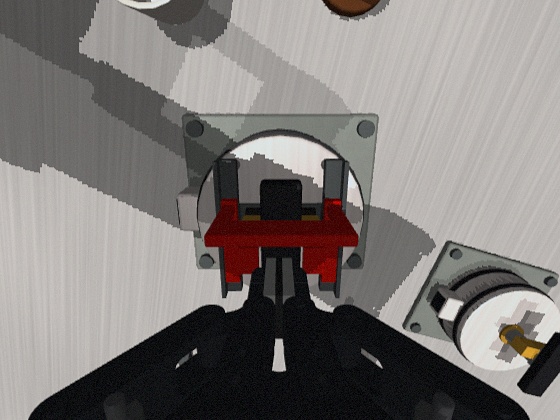

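View pics/s2.png

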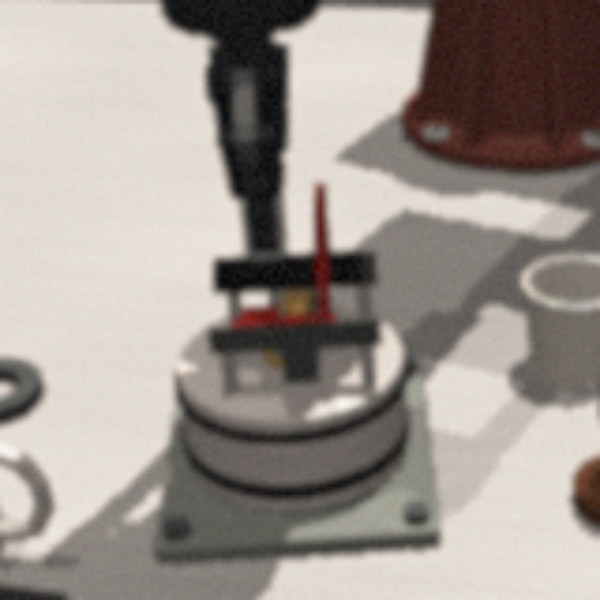

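The fingertips stand over the bar, on the push side of the bridge, with a gap. Now I'm pressing down slowly.

```bash
python3 -m pendant '[[0,0,-0.001,0,0,0],[0,0,-0.003,0,0,0],[0,0,-0.005,0,0,0],[0,0,-0.0065,0,0,0],[0,0,-0.008,0,0,0],[0,0,-0.009,0,0,0],[0,0,-0.010,0,0,0],[0,0,-0.011,0,0,0],[0,0,-0.012,0,0,0],[0,0,-0.012,0,0,0]]'
```

```text
clock: 4.25
ee_pos: [0.505, -0.0833, 0.2973]
tool_rot: [0.0, 0.625, 0.78, 0.0]
ft_force: [-1.8, 0.7, 6.2]
gripper_width: 0.004
```

```bash
python3 -m pendant '[[0,0,-0.0005,0,0,0],[0,0,-0.001,0,0,0],[0,0,-0.0015,0,0,0],[0,0,-0.002,0,0,0],[0,0,-0.0025,0,0,0],[0,0,-0.003,0,0,0],[0,0,-0.0032,0,0,0],[0,0,-0.0034,0,0,0],[0,0,-0.0035,0,0,0],[0,0,-0.0035,0,0,0]]'
```

```text
clock: 5.25
ee_pos: [0.505, -0.0833, 0.2941]
tool_rot: [0.0, 0.625, 0.78, 0.0]
ft_force: [-2.1, -0.1, 7.4]
gripper_width: -0.0
```

```bash
python3 -m pendant '[[0,0,-0.0001,0,0,0],[0,0,-0.0002,0,0,0],[0,0,-0.0003,0,0,0],[0,0,-0.0004,0,0,0],[0,0,-0.0005,0,0,0],[0,0,-0.0006,0,0,0],[0,0,-0.0007,0,0,0],[0,0,-0.0008,0,0,0],[0,0,-0.0008,0,0,0],[0,0,-0.0008,0,0,0]]'
```

```text
clock: 6.25
ee_pos: [0.5051, -0.0833, 0.2936]
tool_rot: [0.0, 0.625, 0.78, 0.0]
ft_force: [-3.8, 1.0, 9.1]
gripper_width: -0.001
```

```bash
python3 -m pendant '[[0,0,-0.0001,0,0,0],[0,0,-0.0001,0,0,0],[0,0,-0.0002,0,0,0],[0,0,-0.0002,0,0,0],[0,0,-0.0003,0,0,0],[0,0,-0.0003,0,0,0],[0,0,-0.0004,0,0,0],[0,0,-0.0004,0,0,0],[0,0,-0.0004,0,0,0],[0,0,-0.0004,0,0,0]]'
```

```text
clock: 7.25
ee_pos: [0.5051, -0.0833, 0.2936]
tool_rot: [0.0, 0.625, 0.78, -0.0]
ft_force: [-3.0, 1.5, 10.4]
gripper_width: -0.006
```

```bash
python3 -m pendant '[[0,0,-0.0001,0,0,0],[0,0,-0.0002,0,0,0],[0,0,-0.0003,0,0,0],[0,0,-0.0004,0,0,0],[0,0,-0.0005,0,0,0],[0,0,-0.0006,0,0,0],[0,0,-0.0006,0,0,0],[0,0,-0.0006,0,0,0],[0,0,-0.0006,0,0,0],[0,0,-0.0006,0,0,0]]'
```

```text
clock: 8.25
ee_pos: [0.5052, -0.0833, 0.2934]
tool_rot: [0.0, 0.625, 0.78, -0.0]
ft_force: [-5.5, 1.1, 12.9]
gripper_width: 0.004
```

z has stopped moving while the force rises, so it's on the buffer at about 9.5–10 mm of travel. I'll add a little more force and then slide along head +y in stages.

```bash
python3 -m pendant '[[0,0,-0.0001,0,0,0],[0,0,-0.0002,0,0,0],[0,0,-0.0004,0,0,0],[-0.0002,0.001,-0.0004,0,0,0],[-0.0004,0.002,-0.0004,0,0,0],[-0.0009,0.004,-0.0004,0,0,0],[-0.0013,0.006,-0.0004,0,0,0],[-0.0018,0.008,-0.0004,0,0,0],[-0.0021,0.0095,-0.0004,0,0,0],[-0.0022,0.010,-0.0004,0,0,0]]'
```

```text
clock: 9.25
ee_pos: [0.5044, -0.0746, 0.2937]
tool_rot: [0.004, 0.625, 0.781, 0.0]
ft_force: [0.0, -4.5, 7.8]
gripper_width: 0.006
```

Run:
```python
from h import *
import cv2
p,d=ctrl.snapshot("wrist");cv2.imwrite("pics/w3.png",p[:,:,::-1])
p,d=ctrl.snapshot("scene");cv2.imwrite("pics/s3.png",cv2.resize(p[140:240,190:290,::-1],(600,600)))
s=ctrl.get_state();print(s["ee_pos"],s["ft_force"],s["wrist_torque"],s["tool_rot"])
```

```text
[ 0.50440159 -0.07464346  0.29362909] [-0.04727082 -4.16756381  8.5224517 ] [-0.63404181 -0.0083382  -0.03546607] [4.11818169e-03 6.25189624e-01 7.80462014e-01 1.42215960e-04]
```

View pics/w3.png

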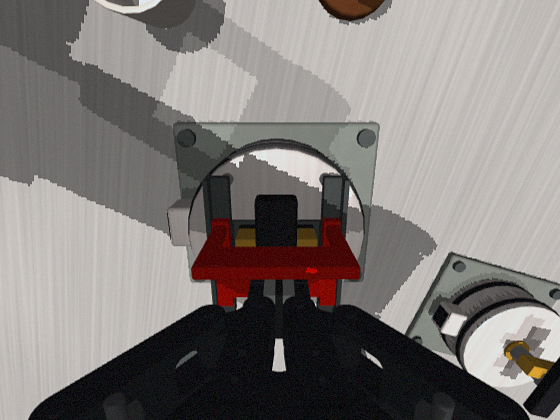

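View pics/s3.png

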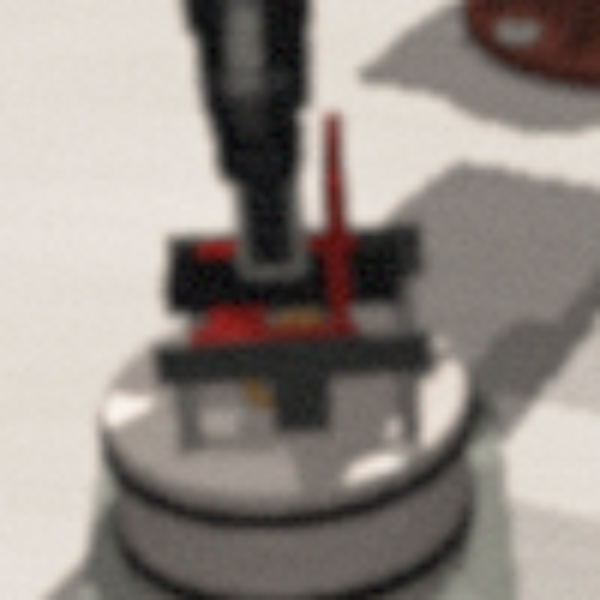

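Gap to the bridge is still a few mm. The wrist gives a bit under friction, so the force fell to about 8 N. I'll press more before touching the keeper.

```bash
python3 -m pendant '[[0,0,-0.0003,0,0,0],[0,0,-0.0005,0,0,0],[0,0,-0.0007,0,0,0],[0,0,-0.0009,0,0,0],[0,0,-0.0011,0,0,0],[0,0,-0.0012,0,0,0],[0,0,-0.0012,0,0,0],[0,0,-0.0012,0,0,0],[0,0,-0.0012,0,0,0],[0,0,-0.0012,0,0,0]]'
```

```text
clock: 10.35
ee_pos: [0.5045, -0.0747, 0.2934]
tool_rot: [0.004, 0.625, 0.78, 0.0]
ft_force: [-2.5, -2.3, 14.2]
gripper_width: 0.003
```

```bash
python3 -m pendant '[[-0.0001,0.0004,0,0,0,0],[-0.0002,0.0008,0,0,0,0],[-0.0003,0.0012,-0.0001,0,0,0],[-0.0004,0.0016,-0.0001,0,0,0],[-0.0004,0.002,-0.0002,0,0,0],[-0.0005,0.0024,-0.0002,0,0,0],[-0.0006,0.0027,-0.0003,0,0,0],[-0.0006,0.003,-0.0003,0,0,0],[-0.0006,0.003,-0.0003,0,0,0],[-0.0006,0.003,-0.0003,0,0,0]]'
```

```text
clock: 11.35
ee_pos: [0.5044, -0.0723, 0.2934]
tool_rot: [0.005, 0.625, 0.781, -0.0]
ft_force: [-0.9, -6.0, 13.0]
gripper_width: 0.001
```

```bash
python3 -m pendant '[[0,0,-0.0002,0,0,0],[-0.0001,0.0005,-0.0004,0,0,0],[-0.0002,0.001,-0.0005,0,0,0],[-0.0003,0.0015,-0.0005,0,0,0],[-0.0004,0.002,-0.0006,0,0,0],[-0.0005,0.0025,-0.0006,0,0,0],[-0.0007,0.003,-0.0007,0,0,0],[-0.0008,0.0035,-0.0007,0,0,0],[-0.0009,0.004,-0.0007,0,0,0],[-0.0009,0.004,-0.0007,0,0,0]]'
```

```text
clock: 12.35
ee_pos: [0.504, -0.0684, 0.2934]
tool_rot: [0.006, 0.625, 0.781, 0.0]
ft_force: [-0.7, -6.2, 13.7]
gripper_width: -0.0
```

```bash
python3 -m pendant '[[-0.0001,0.0005,-0.0001,0,0,0],[-0.0002,0.001,-0.0002,0,0,0],[-0.0004,0.0017,-0.0003,0,0,0],[-0.0005,0.0024,-0.0004,0,0,0],[-0.0007,0.0031,-0.0004,0,0,0],[-0.0009,0.0038,-0.0005,0,0,0],[-0.001,0.0045,-0.0005,0,0,0],[-0.0011,0.005,-0.0005,0,0,0],[-0.0011,0.005,-0.0005,0,0,0],[-0.0011,0.005,-0.0005,0,0,0]]'
python3 - <<'E'
from h import *
import cv2
p,d=ctrl.snapshot("wrist");cv2.imwrite("pics/w4.png",p[:,:,::-1])
p,d=ctrl.snapshot("scene");cv2.imwrite("pics/s4.png",cv2.resize(p[140:240,190:290,::-1],(600,600)))
E
```

```text
clock: 13.35
ee_pos: [0.5034, -0.0643, 0.2933]
tool_rot: [0.008, 0.625, 0.781, -0.0]
ft_force: [-0.3, -8.6, 14.6]
gripper_width: 0.002
```

View pics/w4.png

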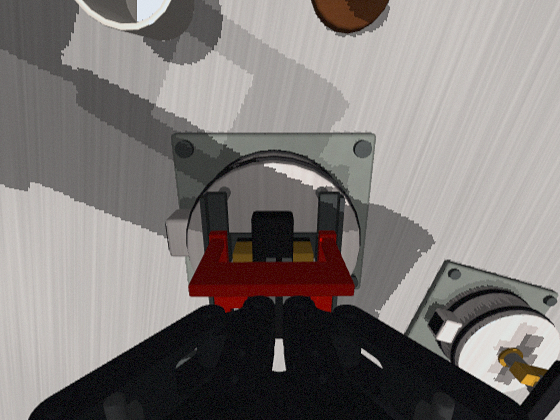

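View pics/s4.png

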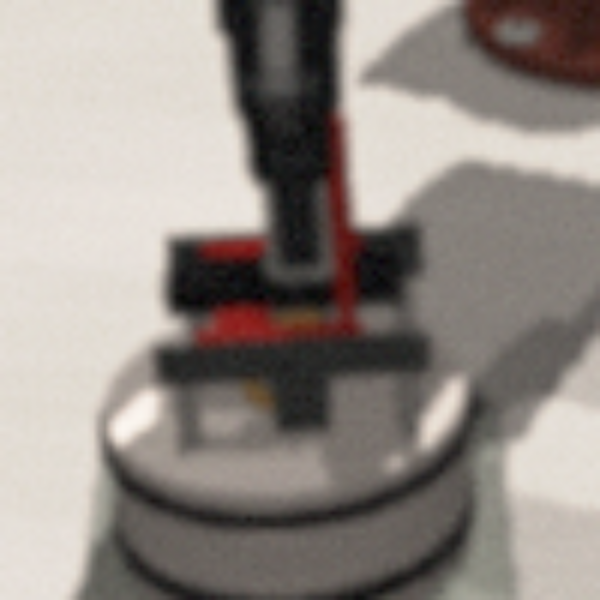

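Finger is now at the bridge. Lateral force is about 8.6 N, mostly friction on the bar. I'll push on in small steps and watch for a block at 0.006.

```bash
python3 -m pendant '[[-0.0001,0.0004,-0.0001,0,0,0],[-0.0002,0.0009,-0.0001,0,0,0],[-0.0003,0.0014,-0.0002,0,0,0],[-0.0004,0.0019,-0.0002,0,0,0],[-0.0005,0.0024,-0.0003,0,0,0],[-0.0006,0.0029,-0.0003,0,0,0],[-0.0008,0.0034,-0.0004,0,0,0],[-0.0009,0.0039,-0.0004,0,0,0],[-0.0009,0.004,-0.0004,0,0,0],[-0.0009,0.004,-0.0004,0,0,0]]'
```

```text
clock: 14.45
ee_pos: [0.5026, -0.0604, 0.2933]
tool_rot: [0.008, 0.625, 0.781, -0.0]
ft_force: [-0.8, -9.2, 16.4]
gripper_width: -0.003
```

```bash
python3 -m pendant '[[-0.0001,0.0004,0,0,0,0],[-0.0002,0.0009,0,0,0,0],[-0.0003,0.0014,0,0,0,0],[-0.0004,0.0019,0,0,0,0],[-0.0005,0.0024,0,0,0,0],[-0.0006,0.0029,0,0,0,0],[-0.0008,0.0034,0,0,0,0],[-0.0009,0.0039,0,0,0,0],[-0.0009,0.004,0,0,0,0],[-0.0009,0.004,0,0,0,0]]'
```

```text
clock: 15.45
ee_pos: [0.5018, -0.0564, 0.2933]
tool_rot: [0.008, 0.625, 0.781, -0.0]
ft_force: [-0.2, -8.9, 15.0]
gripper_width: 0.003
```

Moved 8 mm with the lateral force constant, so the lips are passing over the ears. Continuing.

```bash
python3 -m pendant '[[-0.0001,0.0005,0,0,0,0],[-0.0002,0.001,0,0,0,0],[-0.0004,0.0016,-0.0001,0,0,0],[-0.0005,0.0022,-0.0001,0,0,0],[-0.0006,0.0028,-0.0001,0,0,0],[-0.0008,0.0034,-0.0001,0,0,0],[-0.0009,0.004,-0.0001,0,0,0],[-0.001,0.0046,-0.0001,0,0,0],[-0.0011,0.005,-0.0001,0,0,0],[-0.0011,0.005,-0.0001,0,0,0]]'
python3 - <<'E'
from h import *
import cv2
p,d=ctrl.snapshot("wrist");cv2.imwrite("pics/w5.png",p[:,:,::-1])
p,d=ctrl.snapshot("scene");cv2.imwrite("pics/s5.png",cv2.resize(p[140:240,190:290,::-1],(600,600)))
E
```

```text
clock: 16.45
ee_pos: [0.5008, -0.0514, 0.2933]
tool_rot: [0.008, 0.625, 0.781, -0.0]
ft_force: [-0.1, -9.3, 15.4]
gripper_width: -0.001
```

View pics/s5.png

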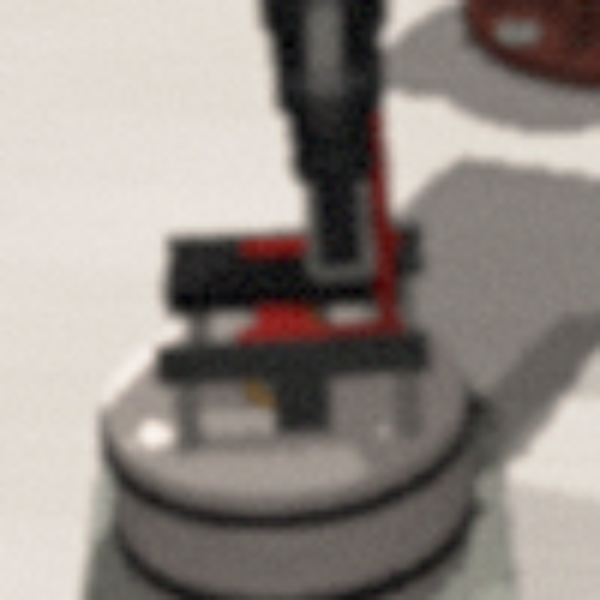

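The bridge has advanced and the red lips now cover the ears, with about 4 mm left. I'll push gently to the end stop.

```bash
python3 -m pendant '[[-0.0001,0.0004,0,0,0,0],[-0.0002,0.0009,0,0,0,0],[-0.0003,0.0014,0,0,0,0],[-0.0004,0.0019,0,0,0,0],[-0.0005,0.0024,0,0,0,0],[-0.0006,0.0029,0,0,0,0],[-0.0008,0.0034,0,0,0,0],[-0.0009,0.0039,0,0,0,0],[-0.0009,0.004,0,0,0,0],[-0.0009,0.004,0,0,0,0]]'
```

```text
clock: 17.55
ee_pos: [0.5002, -0.0487, 0.2933]
tool_rot: [0.01, 0.625, 0.781, -0.001]
ft_force: [1.4, -16.1, 13.8]
gripper_width: 0.001
```

Lateral force rose to 16 N with the motion stopping, so the keeper is at its end stop (keeper share about 10 N). Next I unload upward while backing off from the bridge.

```bash
python3 -m pendant '[[0,-0.0005,0.0005,0,0,0],[0.0002,-0.001,0.0015,0,0,0],[0.0004,-0.002,0.003,0,0,0],[0.0008,-0.0035,0.005,0,0,0],[0.0012,-0.0055,0.008,0,0,0],[0.0018,-0.008,0.012,0,0,0],[0.0022,-0.010,0.017,0,0,0],[0.0027,-0.012,0.023,0,0,0],[0.0027,-0.012,0.029,0,0,0],[0.0027,-0.012,0.032,0,0,0]]' && python3 -m pendant '[[0,0,0.006,0,0,0],[0,0,0.018,0,0,0],[0,-0.01,0.035,0,0,0],[0,-0.02,0.055,0,0,0],[0,-0.03,0.075,0,0,0],[0,-0.035,0.09,0,0,0],[0,-0.038,0.1,0,0,0],[0,-0.04,0.103,0,0,0],[0,-0.04,0.104,0,0,0],[0,-0.04,0.104,0,0,0]]'
python3 - <<'E'
from h import *
import cv2
from scipy.spatial.transform import Rotation as R
s=ctrl.get_state();p,d=ctrl.snapshot("wrist");cv2.imwrite("pics/w6.png",p[:,:,::-1])
c=ctrl.camera_params("wrist");M=R.from_quat(s["tool_rot"],scalar_first=True).as_matrix();H=c["hand_eye"]
W=(cloud(d,c)@H[:3,:3].T+H[:3,3])@M.T+s["ee_pos"]
C=np.array([.5035,-.0752]);ya=np.radians(12.63);Rm=np.array([[np.cos(ya),-np.sin(ya)],[np.sin(ya),np.cos(ya)]])
h=(W[...,:2]-C)@Rm*1000;z=W[...,2]*1000
m=(d>0)&(abs(h[...,0])<36)&(abs(h[...,1])<50);p=p.astype(int)
red=m&(p[...,0]>90)&(p[...,1]<70)&(p[...,2]<70);black=m&(p.max(-1)<70)&(abs(h[...,0])<10)
for n,k in(("bridge top",red&(z>150)),("lips",red&(z<125)&(z>95)),("bar",black&(z>100)&(z<140))): print(n,k.sum(),np.percentile(h[k][:,1],[2,50,98]).round(1) if k.any() else "",np.percentile(z[k],[5,50,95]).round(1) if k.any() else "")
print(s["ft_force"],s["clock"])
p,d=ctrl.snapshot("scene");cv2.imwrite("pics/s6.png",cv2.resize(p[140:240,190:290,::-1],(600,600)))
E
```

```text
clock: 18.55
ee_pos: [0.4991, -0.0562, 0.3207]
tool_rot: [0.0, 0.625, 0.78, 0.0]
ft_force: [0.1, -0.3, -0.9]
gripper_width: 0.004
clock: 19.55
ee_pos: [0.4987, -0.0959, 0.4229]
tool_rot: [-0.001, 0.625, 0.78, -0.0]
ft_force: [0.5, 0.3, -0.0]
gripper_width: -0.0
bridge top 516 [35.8 38.9 41.3] [156.5 157.7 158.7]
lips 368 [-10.   18.4  43.1] [110.  111.7 113.3]
bar 1516 [-34.1   0.7  40.2] [118.6 119.7 120.9]
[ 0.49757185  0.25315707 -0.02009508] 19.55
```

View pics/w6.png

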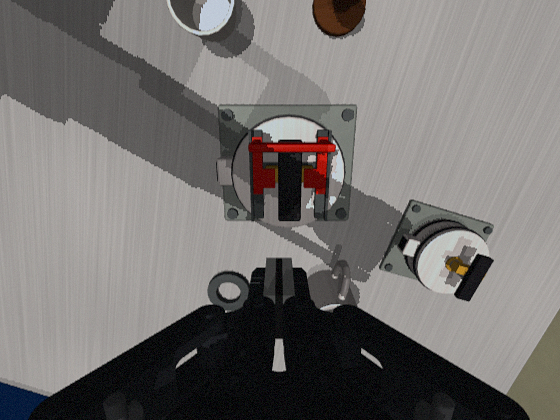

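View pics/s6.png

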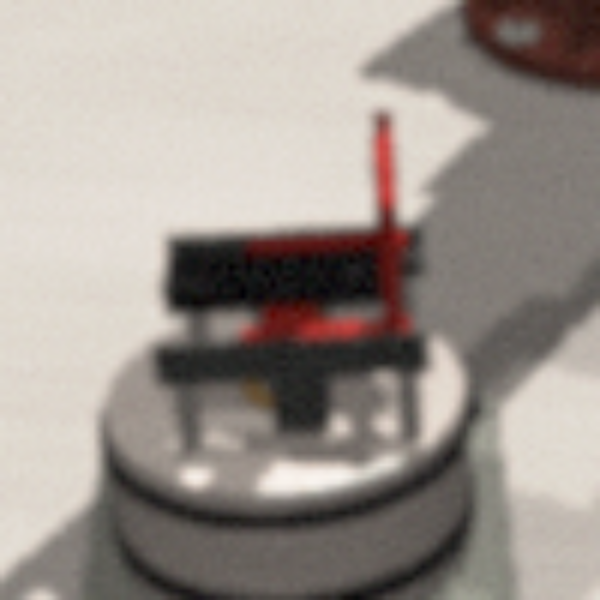

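The fingers are clear and the bar has stayed down at z≈119.7 mm. The bridge's push face is at y≈35.7 mm, so the keeper is at about 0.020. The neighbouring objects were not touched. Handing in.

Run:
```python
from plant import ctrl
print(ctrl.close_job())
```

```text
the job is handed in; nothing more can be done
None
```

The grinder head is locked for shipping: the plunger is down, the red keeper is fully across and trapping it, and the job is handed in at about 20 s of the 38 s allowed.

- **Pressing:** I pressed the bar of the middle-sized head with closed fingers until it stopped on the buffer, at about 10 mm of travel. Every reading while the keeper moved was 14 to 16 N. The highest reading on the bar was 16.4 N.
- **Sliding the keeper:** It went across without catching on the ears. At the end stop the sideways force read about 16 N, of which I estimate about 10 N was on the keeper.
- **After letting go:** The bar stayed at z ≈ 119.7 mm, about 10 mm down. The bridge's push face stood at y ≈ 35.7 mm, so the keeper is at about 0.020 (closed). The wrist force was near zero and the arm was well clear.
- **What disagreed:** The bar's friction felt nearer 0.45 than the stated 0.25. The first slide dropped the force to about 8 N, so I pressed harder before touching the keeper. I read forces only at the end of each move, so brief peaks in between were not seen.
- **Other objects:** I did not approach the tamper, cup, jug or burr ring, but I did not measure their positions again.

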